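# Clamp a menu plaque in the torque-limited jig

### The arm

A 6-joint arm with a two-finger parallel gripper is mounted at the origin on the work surface. World frame = base frame: x ahead of the robot, y to its left, z up, the work surface at z = 0. Lengths are in mm, angles in rad, forces in N, time in s.
With the tool pointing down it reaches from about 350 to 1000 mm from the base axis. Payload 7.1 kg.
Tool frame: the origin (TCP) lies at the very end of the fingers, on their centre line; the grasp point (between the pads) lies 19 mm behind it; z points along the fingers, y is the direction in which the jaws open and shut (so a half turn about z gives the same grasp; the last joint's range is limited). The gripper opens to 85 mm and grips with 20 to 120 N. Pads are 22 mm wide; open, the fingers measure 114 mm over their backs; the gripper's body (76 mm by 85 mm) begins 54 mm behind the grasp point. The pads swing forward as they close: fully open they stand 13 mm farther back than shut.
Start: joints at [1.112, 0.423, 1.63, -0, 1.089, -0.019], TCP at [266.067, 565.52, 231.319] pointing down, gripper open.
Joint ranges: [-3, 3], [-0.9, 2.11], [0.09, 2.58], [-1.31, 4.45], [0.11, 2.69], [-2.54, 2.54]. Speed limits (rad/s): [2.39, 2.39, 3.01, 3.14, 3.14, 3.14].

### API

Orientations are given as a unit quaternion [w, x, y, z].
In Python, from station import arm, read_camera, camera_params, hand_in gives the robot as it stands.
- The arm moves only by the tool move_arm, never from a script. Its argument "targets" is text: rows parted by semicolons, each of 5 numbers parted by spaces: the shift along the tool's x, y, z in cm, then the turn about the tool's z in degrees, then the finger opening in cm, from 0 to 8.54. In form: tx ty tz twist hand; .... A call has 1 to 10 rows; each row is the pose to reach, as a shift and turn from the pose measured when the call began, along the tool's axes at that moment; what a row does not reach only later rows make up. A row lasts 1/12 s, in which the tool goes at most 41.7 mm and 7.16 degrees, less where a joint would pass 70% of its speed; a pose out of reach is approached as far as the arm can. A call with a gripper value outside its range is refused whole. The fingers move at their own pace and stop on an object; "squeeze" is the grip in N (left out, the last holds). Time passes only in rows, so rows that repeat a pose let the fingers close. It gives the time, the measured TCP pose, the force and the opening at its end, in the units of the state.
- arm.get_obs(): the state, without advancing time (a new reading comes with each control period).
- read_camera(name): name is "scene" or "side" or "wrist"; returns the picture (400x640x3 uint8, red, green, blue); there is no depth.
- camera_params(name): a dict with "fx", "fy", "cx", "cy" (pixels), "k1" (the pictures are not rectified: a ray, as slopes to the right and down, at radius r is drawn at 1 + k1 r^2 times it, then the intrinsics apply), "R" (3x3) and "t" (3): a world point X has camera coordinates R X + t. Camera axes: x right, y down, z forward; pixel columns grow to the right and rows downward; lengths in mm; the calibration is good to about 2 mm. A picture is of the moment at which its call begins: read the wrist's pose just before it. camera_params takes no time and is no camera call; for the wrist camera it gives the pose at the moment of the call.
- hand_in(): hands the job in, once; it reports no verdict.
The state is a dict: "time_s": time; "qpos": joint angles; "qd": joint speeds; "tau": joint torques, N m; "eef_pos": TCP position; "ee_rot": TCP orientation; "force": force on the tool from outside, world axes, zero at the start; "torque": the same for the moment, N m; "finger_gap": opening from 0.0 (shut) to 1.0 (fully open).
Only numpy, scipy, OpenCV 4.12 (cv2) and the standard library are available. Lean on these libraries where they do the work, as an engineer would, in place of code of your own. Each camera call takes 0.05 s, during which the arm holds its last target. There are 200 camera calls.

### The job

Slide the long blank wooden menu plaque end-first along the channel of the clamp jig, under the clamp foot, until its end is fully home against the jig's upright post; then turn the jig's T-handle clockwise (seen from above) to clamp it, until the handle clicks over (gives way at its set torque), and stop there: turning on past the click crushes the wood. Then let go, leaving the plaque clamped and the other things on the counter where they are.

Things in the scene. Friction and masses are not known exactly. Their poses are not given: they have to be found in the camera images.
- plaque: The long blank plaque to clamp: a flat plain wooden board 200 mm long (its y), 46 mm wide (its x), 12 mm thick, about 75 g, with no front or back, lying flat on the counter. Origin at the centre of its underside, z up. Either end may go in first, either face up.
- jig: The clamp jig, fixed to the counter: a grey block 110 mm (its x) by 180 mm (y from -90 to +90), its bed 30 mm above the counter, with an upright post at +y and an arm over the bed. Origin at counter height below the clamp axis; z up. The plaque goes in along +y. Fully home, its centre is at y = -50, x = 0, its underside on the bed, and its outer 60 mm overhang the bed.
- mouth (a point): Middle of the channel's flared mouth, on the bed (jig y = -57 mm, 30 mm above the counter); axes as the jig's. The channel: two walls 9 mm high, 50 mm apart inside, from jig y = -30 to +50 mm, flaring out to about 70 mm apart here.
- stop (a point): The stop: middle of the post's face, at jig y = +50 mm, 36 mm above the counter; axes as the jig's. The post is 70 mm wide, 105 mm high; the plaque's end butts against it. From its top the arm (34 mm wide, 80 to 104 mm above the counter) reaches back over the channel to the round screw head at the clamp axis.
- clamp_axis (a point): Point of the bed below the clamp screw (jig x = y = 0, 30 mm above the counter); axes as the jig's. Above it: the clamp foot with a sprung pad, 26 mm across, its underside 45 to 56 mm above the counter when open (3 mm or more over a plaque on the bed); the round head, 42 mm across, 72 to 106 mm up; then the T-handle. When the handle is let go the screw eases a little, then holds by itself.
- handle_grip (a point): Centre of the T-handle's crossbar, on the clamp axis, 139 mm above the counter. Bar 60 mm long (point x), 14 thick (point y), 22 tall, on a 13 mm round stem. Clockwise from above lowers the foot; it bites after 0.25 to 1.45 rad, not to be told from the bar's direction. Running torque about 0.15 N m. The bar may be let go and taken anew.
- handle_end (a point): One end of the crossbar, 30 mm from its centre; axes as handle_grip. After the bite the torque in turning climbs within about 0.3 rad to the set 0.36 N m: there the handle clicks over, giving for 0.2 rad at 0.36 to 0.40 N m, also at rest, the screw hardly moving; then it is solid again and crushes the plaque 0.1 rad on. Let go, it springs back. Before the click, at rest, friction can hide or reverse up to 0.15 N m.
- short_plaque: Bystander: a shorter, broader wooden plaque, 85 x 75 x 12 mm, lying flat. Origin at the centre of its underside. Leave alone.
- cup: Bystander: white open cup, 72 mm across, 85 mm tall. Origin at the centre of its underside. Leave alone.
- jar: Bystander: closed black jar of ink, 54 mm across, 60 mm tall. Origin at the centre of its underside. Leave alone.
- brush: Bystander: brush, 190 mm long, lying flat. Origin near its middle. Leave alone.
Mind the look-alikes: they are no part of the job. There is more than one size of the plaque; the job needs the smaller.

How it is judged (in metres and radians):
On the way, in this order (a step that is already met when the one before it is completed fails the run):
1. the plaque lies in the channel, home against the post (y of plaque in the frame of jig between -0.0545 and -0.046 m and x of plaque in the frame of jig between -0.005 and 0.005 m and ((z of plaque in the frame of jig between 0.025 and 0.033 m and angle between plaque's own z axis and vertical below 0.05 rad) or (z of plaque in the frame of jig between 0.037 and 0.045 m and angle between plaque's own z axis and vertical above 3.09 rad)) and angle between the y axis of plaque and the y axis of jig, either way round below 0.07 rad), for 0.2 s.
2. the handle is tightened to its set torque, the plaque pressed down on the bed by the clamp (all of step 1 and contact force between plaque and jig above 18 N and contact force between the fingers and plaque below 0.5 N), for 0.2 s.
At the end, for the whole second after the job is handed in: The plaque lies flat in the jig's channel, its end within 4 mm of the post, centred within 5 mm and straight within 4 degrees, pressed on the jig with more than 7 N by the clamp alone (it reaches 21 to 25 N in the click and settles to about 15 N when the handle is let go), and at rest (all of step 1 and contact force between plaque and jig above 7 N and linear speed of plaque below 0.01 m/s); the robot touches nothing.
It fails at once if the plaque is crushed: pressed on the jig with more than 31 N (contact force between plaque and jig above 31 N).
It fails at once if the short plaque is pushed away (more than 25 mm) (distance of short_plaque from where it was at the start of the episode above 0.025 m).
It fails at once if the cup is pushed away (more than 25 mm) (distance of cup from where it was at the start of the episode above 0.025 m).
It fails at once if the jar is pushed away (more than 25 mm) (distance of jar from where it was at the start of the episode above 0.025 m).
It fails at once if the brush is pushed away (more than 25 mm) (distance of brush from where it was at the start of the episode above 0.025 m).
It also fails if it takes over 69 s, if anything falls off the work surface, if the arm or the gripper's body presses on something with over 40 N, if the wrist force passes 120 N, or if a joint passes its speed limit or range.

## Working session

There is one attempt and no reset: what is moved stays moved. The work goes in short steps, Python scripts to look and compute and a tool call to move; the robot and the scene stay as the last step left them, time stands still between calls to the robot, and variables do not carry over. Pictures are saved under pics/ and viewed, about 8 in all and at most 12, crops included, and the job is handed in when it is done.

Besides the shell and the picture viewer there is one more tool, called after ">>>" by a JSON object that holds its "api" and its "payload". move_arm: Moves the arm, as the interface text tells. Its arguments: {"type":"object","properties":{"targets":{"type":"string"},"squeeze":{"type":"number"}},"required":["targets"]}

```bash
mkdir -p pics; ls
python3 - <<'E'
from station import *
import cv2,numpy as np
for n in ["scene","side"]:
    im=read_camera(n); cv2.imwrite(f"pics/{n}0.png",im[:,:,::-1])
    p=camera_params(n); print(n,{k:np.round(v,3).tolist() for k,v in p.items()})
o=arm.get_obs(); print(o)
E
```

```text
pics
scene {'fx': 511.036, 'fy': 511.036, 'cx': 323.444, 'cy': 197.681, 'k1': -0.129, 'R': [[-0.152, 0.988, 0.01], [0.738, 0.12, -0.664], [-0.657, -0.093, -0.748]], 't': [90.297, -263.959, 1650.636]}
side {'fx': 453.23, 'fy': 453.23, 'cx': 320.128, 'cy': 196.595, 'k1': -0.033, 'R': [[0.789, -0.615, 0.016], [-0.334, -0.45, -0.828], [0.516, 0.648, -0.56]], 't': [-388.372, 237.966, 1075.699]}
{'time_s': 0.1, 'qpos': array([ 1.11198599e+00,  4.23766859e-01,  1.63058834e+00,  2.97445847e-05,
        1.08858763e+00, -1.89899280e-02]), 'qd': array([-1.93375484e-04, -4.37617757e-04, -2.14098416e-04, -2.89734891e-05,
        1.50995699e-04, -3.38808413e-04]), 'tau': array([-1.24348153e-04, -5.58428621e+01, -2.82447195e+01, -1.06962314e-04,
        2.93633282e-03, -2.11639610e-05]), 'eef_pos': array([265.86365586, 565.10784336, 230.63181206]), 'ee_rot': array([-1.72545762e-04,  2.18148679e-01,  9.75915313e-01, -6.52794538e-04]), 'force': array([0.07475258, 0.92232572, 0.03210694]), 'torque': array([0.01494272, 0.00214901, 0.01887704]), 'finger_gap': 1.0012690004368312}
```

View pics/scene0.png

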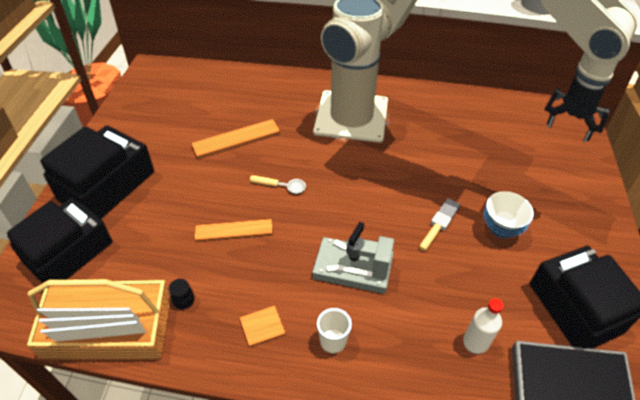

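View pics/side0.png

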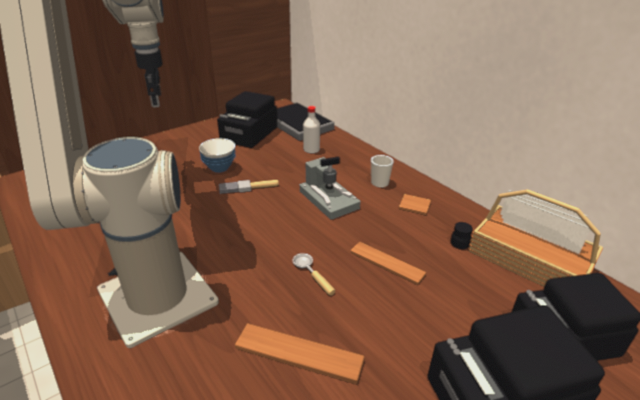

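Scene picture: plaque candidates are the large board at (236,138), the smaller long one at (233,230) and the short plaque at (262,325). The jig is at (355,262), with its post to the right. By the description I choose (233,230), and I'll check its length and take one close crop.

```bash
cat > h.py <<'E'
from station import *
import cv2,numpy as np
def K(p): return np.array([[p['fx'],0,p['cx']],[0,p['fy'],p['cy']],[0,0,1]]),np.array([p['k1'],0,0,0,0.])
def px2w(p,uv,z):
    k,d=K(p); s=cv2.undistortPoints(np.array(uv,float).reshape(-1,1,2),k,d).reshape(-1,2)
    r=np.c_[s,np.ones(len(s))]@np.array(p['R']); c=-np.array(p['R']).T@np.array(p['t'])
    z=np.broadcast_to(z,len(r)); return c+r*((z-c[2])/r[:,2])[:,None]
def w2px(p,X):
    k,d=K(p); return cv2.projectPoints(np.array(X,float).reshape(-1,1,3),cv2.Rodrigues(np.array(p['R']))[0],np.array(p['t'],float),k,d)[0].reshape(-1,2)
def board(im,p,seed,z=12,r=60):
    hsv=cv2.cvtColor(im,cv2.COLOR_RGB2HSV).astype(int); c=hsv[seed[1],seed[0]]
    m=((abs(hsv[...,0]-c[0])<6)&(hsv[...,2]>c[2]-45)).astype(np.uint8)
    n,l=cv2.connectedComponents(m); m=(l==l[seed[1],seed[0]]).astype(np.uint8)
    ct=max(cv2.findContours(m,0,1)[0],key=cv2.contourArea).reshape(-1,2)
    w=px2w(p,ct,z)[:,:2]; return cv2.minAreaRect(w.astype(np.float32)),m.sum()
E
python3 - <<'E'
from h import *
im=cv2.imread('pics/scene0.png')[:,:,::-1]; im=np.ascontiguousarray(im); p=camera_params('scene')
for s in [(236,138),(233,230),(262,325)]: print(s,board(im,p,s))
ims=np.ascontiguousarray(cv2.imread('pics/side0.png')[:,:,::-1]); q=camera_params('side')
for s in [(300,353),(388,262),(415,204)]: print(s,board(ims,q,s))
a=cv2.resize(im[195:300,185:405],None,fx=3.6,fy=3.6,interpolation=cv2.INTER_CUBIC)
cv2.imwrite('pics/c1.png',a[:,:,::-1])
E
```

```text
(236, 138) (((168.4044189453125, -338.6778259277344), (63.149898529052734, 264.49090576171875), 34.10782241821289), np.uint64(1124))
(233, 230) (((518.0582885742188, -249.81863403320312), (43.441680908203125, 198.34339904785156), 15.777749061584473), np.uint64(987))
(262, 325) (((775.0791625976562, -113.34239196777344), (75.79735565185547, 85.98587799072266), 30.69443130493164), np.uint64(1129))
(300, 353) (((174.192626953125, -333.56072998046875), (61.7641487121582, 265.3541259765625), 34.04249572753906), np.uint64(3112))
(388, 262) (((518.8407592773438, -247.29244995117188), (45.23585891723633, 198.62326049804688), 15.810514450073242), np.uint64(899))
(415, 204) (((775.8872680664062, -110.88361358642578), (74.16824340820312, 83.64693450927734), 30.269245147705078), np.uint64(365))
```

View pics/c1.png

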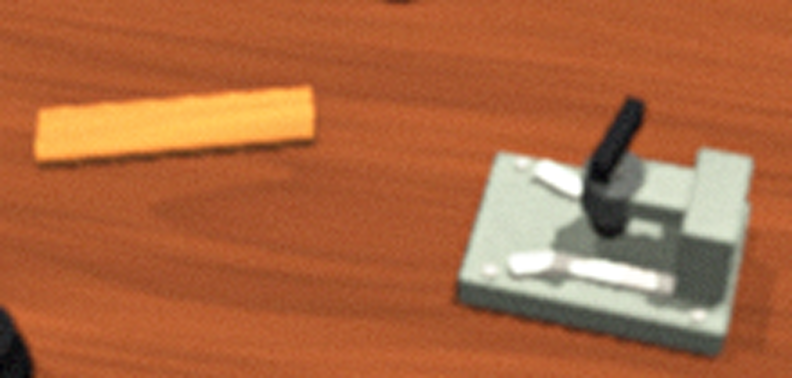

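The crop confirms the choice: it measures 198x45 mm, i.e. the 200x46 plaque, with yaw 15.8° at (518.5,-248.5). The jig's post is on the right and the handle is black. Next I fit the jig pose.

Run:
```python
from h import *
from scipy.optimize import least_squares
p=camera_params('scene')
J=np.array([[-55,-90,30],[55,-90,30],[55,90,30],[55,-90,0],[55,90,0],[-35,50,105],[35,50,105]],float)
uv=np.array([[498,153],[460,285],[722,333],[462,303],[715,353],[697,150],[680,234]])/3.6+[185,195]
def W(v):
    c,s=np.cos(v[2]),np.sin(v[2]); return J@np.array([[c,s,0],[-s,c,0],[0,0,1]])+[v[0],v[1],0]
f=lambda v:(w2px(p,W(v))-uv).ravel()
r=least_squares(f,[600,50,-0.1]); print(r.x,np.degrees(r.x[2])); print(r.fun.reshape(-1,2).round(1).tolist())
b=px2w(p,np.array([[637,104],[600,170]])/3.6+[185,195],145); print(b)
o=arm.get_obs()
from scipy.spatial.transform import Rotation as R
w=o['ee_rot']; print(R.from_quat([w[1],w[2],w[3],w[0]]).as_matrix().round(3).tolist())
```

```text
[ 5.83648662e+02  7.14552343e+01 -7.94041550e-02] -4.54952295986108
[[-0.8, -0.3], [-0.9, -1.3], [1.0, 0.5], [-1.3, 0.5], [1.6, 1.6], [0.3, -1.0], [0.0, -0.4]]
[[556.11149694  81.65198332 145.        ]
 [611.70416917  64.43224972 145.        ]]
[[-0.905, 0.426, -0.001], [0.426, 0.905, -0.001], [0.0, -0.001, -1.0]]
```

```bash
cat >> h.py <<'E'
from scipy.spatial.transform import Rotation as Rn
def tool():
    o=arm.get_obs(); w=o['ee_rot']; return o,Rn.from_quat([w[1],w[2],w[3],w[0]]).as_matrix()
def plan(x,y,z,yaw=None):
    o,M=tool(); d=M.T@(np.array([x,y,z])-o['eef_pos'])/10
    cur=np.degrees(np.arctan2(M[1,1],M[0,1])); tw=0 if yaw is None else (cur-yaw+180)%360-180
    print('t',round(o['time_s'],2),'pos',o['eef_pos'].round(1),'yaw',cur.round(2),'q6',o['qpos'][5].round(2),'gap',round(o['finger_gap'],3),'F',o['force'].round(1),'T',o['torque'].round(2),'-> row',d.round(2),'twist',round(tw,1),'dist',round(np.linalg.norm(d)*10))
E
python3 -c "
from h import *
plan(535,-308,120,15.8); print(tool()[0]['force'])"
```

```text
t 0.1 pos [265.9 565.1 230.6] yaw 64.8 q6 -0.02 gap 1.001 F [0.1 0.9 0. ] T [0.01 0.   0.02] -> row [-61.53 -67.53  11.15] twist 49.0 dist 920
[0.07475258 0.92232572 0.03210694]
```

>>> {"api": "move_arm", "payload": {"targets": "-28 -30.5 0 25 8.5;-28 -30.5 0 25 8.5;-28 -30.5 0 25 8.5;-28 -30.5 0 25 8.5;-28 -30.5 0 25 8.5;-28 -30.5 0 25 8.5;-28 -30.5 0 25 8.5;-28 -30.5 0 25 8.5;-28 -30.5 0 25 8.5;-28 -30.5 0 25 8.5"}}

```text
time_s: 0.93
eef_pos: [389.3, 167.8, 231.0]
ee_rot: [0.0, 0.424, 0.906, -0.001]
force: [0.8, 0.3, 1.2]
finger_gap: 0.994
```

```bash
python3 -c "
from h import *
plan(535,-308,120,15.8)"
```

```text
t 0.93 pos [389.3 167.8 231. ] yaw 39.81 q6 -0.31 gap 0.994 F [0.8 0.3 1.2] T [ 0.   -0.01  0.01] -> row [-45.87 -19.25  11.16] twist 24.0 dist 510
```

>>> {"api": "move_arm", "payload": {"targets": "-33 -14 4 24 8.5;-33 -14 4 24 8.5;-33 -14 4 24 8.5;-33 -14 4 24 8.5;-33 -14 4 24 8.5;-33 -14 4 24 8.5;-33 -14 4 24 8.5;-33 -14 4 24 8.5;-33 -14 4 24 8.5;-45.9 -19.3 6 24 8.5"}}

```text
time_s: 1.77
eef_pos: [504.9, -215.8, 185.1]
ee_rot: [-0.0, 0.603, 0.798, -0.001]
force: [1.3, 0.1, 0.0]
finger_gap: 0.998
```

>>> {"api": "move_arm", "payload": {"targets": "-8.5 0 0 0 8.5;-8.5 0 0 0 8.5;-8.5 0 0 0 8.5;-8.5 0 0 0 8.5"}}

```text
time_s: 2.1
eef_pos: [528.0, -299.9, 184.5]
ee_rot: [-0.001, 0.605, 0.797, -0.001]
force: [0.7, 1.2, -0.1]
finger_gap: 0.99
```

Run:
```python
from h import *
plan(535,-308,120,15.8)
p=camera_params('wrist'); im=read_camera('wrist')
print(-np.array(p['R']).T@np.array(p['t']),np.array(p['R']).round(2).tolist(),p['fx'],p['k1'])
c=w2px(p,[[518,-249,12],[535,-308,12]]); print(c)
cv2.imwrite('pics/w1.png',im[:,:,::-1])
q=tuple(c[0].astype(int))
try: print(board(im,p,q))
except Exception as e: print(e)
```

```text
t 2.1 pos [ 528.  -299.9  184.5] yaw 15.61 q6 -0.81 gap 0.99 F [ 0.7  1.2 -0.1] T [-0.02  0.06 -0.02] -> row [-0.97  0.47  6.45] twist -0.2 dist 65
[ 509.56142619 -231.49051697  327.80920122] [[0.96, 0.27, -0.0], [0.26, -0.92, 0.28], [0.07, -0.27, -0.96]] 344.38196978243616 -0.06573324328650146
[[327.01551896 121.01357751]
 [327.28762908 187.19777792]]
(((519.1181030273438, -248.72569274902344), (45.10189437866211, 196.82058715820312), 15.778085708618164), np.uint64(9695))
```

View pics/w1.png

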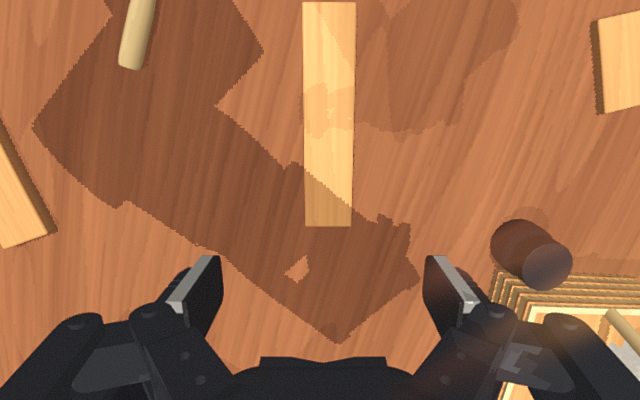

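Wrist picture: the plaque is centred at about (328,115) with its near end at y=225, and the fingers straddle its line. The refined pose is (519.1,-248.7), yaw 15.78°. I'll go to the grip point, pre-close and descend.

```bash
python3 -c "
from h import *
plan(536,-308.4,30,15.78)"
```

```text
t 2.15 pos [ 527.4 -298.1  184.3] yaw 15.69 q6 -0.81 gap 0.995 F [-0.5  0.6  0.2] T [ 0.01 -0.01 -0.01] -> row [-1.24  0.59 15.43] twist -0.1 dist 155
```

>>> {"api": "move_arm", "payload": {"targets": "-1.2 0.6 10 0 6;-1.2 0.6 10 0 6;-1.2 0.6 10 0 6;-1.2 0.6 15.4 0 6;-1.2 0.6 15.4 0 6;-1.2 0.6 16.5 0 6;-1.2 0.6 17.2 0 6;-1.2 0.6 17.6 0 6;-1.2 0.6 17.8 0 6;-1.2 0.6 17.8 0 6"}}

```text
time_s: 2.98
eef_pos: [536.6, -308.2, 7.4]
ee_rot: [-0.0, 0.604, 0.797, -0.001]
force: [-0.1, 0.4, -0.2]
finger_gap: 0.704
```

Run:
```python
from h import *
plan(536,-308.4,3,15.78)
cv2.imwrite('pics/w2.png',read_camera('wrist')[200:400,100:540,::-1])
```

```text
t 2.98 pos [ 536.6 -308.2    7.4] yaw 15.69 q6 -0.81 gap 0.704 F [-0.1  0.4 -0.2] T [-0.03 -0.03  0.03] -> row [ 0.   -0.06  0.44] twist -0.1 dist 4
```

View pics/w2.png

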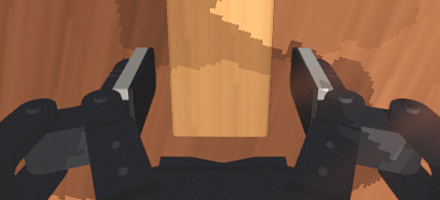

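The pads straddle the plaque evenly. I'll feel downwards in small steps.

>>> {"api": "move_arm", "payload": {"targets": "0 0 0.3 0 6;0 0 0.5 0 6;0 0 0.5 0 6"}}

```text
time_s: 3.28
eef_pos: [536.7, -308.5, 2.7]
ee_rot: [-0.0, 0.604, 0.797, -0.001]
force: [0.3, 0.0, 0.1]
finger_gap: 0.701
```

>>> {"api": "move_arm", "payload": {"targets": "0 0 0.15 0 6;0 0 0.15 0 6"}}

```text
time_s: 3.45
eef_pos: [536.7, -308.5, 1.2]
ee_rot: [-0.0, 0.604, 0.797, -0.001]
force: [0.8, -0.3, -1.0]
finger_gap: 0.699
```

>>> {"api": "move_arm", "payload": {"targets": "0 0 0.15 0 6;0 0 0.15 0 6"}}

```text
time_s: 3.62
eef_pos: [536.5, -308.4, -0.6]
ee_rot: [-0.0, 0.604, 0.797, -0.001]
force: [-1.2, -0.9, 0.7]
finger_gap: 0.701
```

>>> {"api": "move_arm", "payload": {"targets": "0 0 0 0 4;0 0 0 0 4;0 0 0 0 4;0 0 0 0 4;0 0 0 0 4;0 0 0 0 4;0 0 0 0 4", "squeeze": 60}}

```text
time_s: 4.2
eef_pos: [536.7, -308.6, -0.4]
ee_rot: [-0.0, 0.604, 0.797, -0.001]
force: [0.5, 0.2, 4.3]
finger_gap: 0.522
```

>>> {"api": "move_arm", "payload": {"targets": "0 0 -1 0 4;0 0 -2 0 4;0 0 -5 0 4;0 0 -5 0 4;0 0 -5 0 4"}}

```text
time_s: 4.62
eef_pos: [538.1, -309.3, 52.0]
ee_rot: [0.002, 0.604, 0.797, -0.0]
force: [0.2, -0.8, -1.3]
finger_gap: 0.521
```

Run:
```python
from h import *
plan(536,-308.4,3,15.78)
p=camera_params('wrist');im=read_camera('wrist'); cv2.imwrite('pics/w3.png',im[:,:,::-1])
print(board(im,p,(328,180),z=60)); print(w2px(p,[[519,-249,62]]))
```

```text
t 4.62 pos [ 538.1 -309.3   52. ] yaw 15.68 q6 -0.81 gap 0.521 F [ 0.2 -0.8 -1.3] T [-0.03 -0.01  0.  ] -> row [ 0.16 -0.19  4.9 ] twist -0.1 dist 49
(((522.4067993164062, -253.81333923339844), (46.43619155883789, 95.70114135742188), 16.129690170288086), np.uint64(21247))
[[316.18309424 119.94580442]]
```

View pics/w3.png

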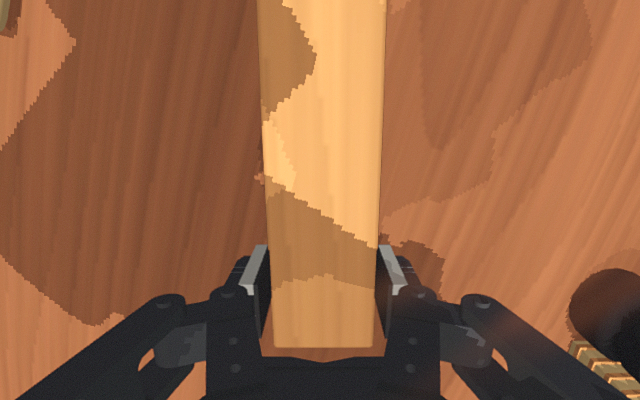

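Run:
```python
from h import *
plan(561.5,-205,60,-4.55)
```

```text
t 4.67 pos [ 537.2 -308.8   50.7] yaw 15.68 q6 -0.81 gap 0.519 F [ 0.1  0.3 -1.1] T [-0.12  0.04 -0.01] -> row [ 9.33  5.15 -0.94] twist 20.2 dist 107
```

>>> {"api": "move_arm", "payload": {"targets": "1 1 -0.9 5 4;3 2 -0.9 10 4;5 3 -0.9 15 4;7 4 -0.9 20.2 4;9.3 5.2 -0.9 20.2 4;9.3 5.2 -0.9 20.2 4;9.3 5.2 -0.9 20.2 4"}}

```text
time_s: 5.25
eef_pos: [561.6, -203.7, 58.7]
ee_rot: [-0.0, 0.734, 0.68, -0.001]
force: [-0.0, -0.1, 0.3]
finger_gap: 0.517
```

Run:
```python
from h import *
plan(561.5,-205,60,-4.55)
p=camera_params('wrist');im=read_camera('wrist')
s=camera_params('scene');ims=read_camera('scene'); si=read_camera('side')
ps=camera_params('side')
a=cv2.resize(ims[180:310,230:410],None,fx=3.2,fy=3.2,interpolation=cv2.INTER_CUBIC)
b=cv2.resize(si[145:290,270:440],None,fx=3,fy=3,interpolation=cv2.INTER_CUBIC)
cv2.imwrite('pics/w4.png',im[:,:,::-1]); cv2.imwrite('pics/side4.png',b[:,:,::-1])
h=min(a.shape[0],400); big=np.zeros((600,800,3),np.uint8)
x=cv2.resize(im[:220],None,fx=1.2,fy=1.2)[:,:768]; big[:264,:768]=x
y=cv2.resize(ims[185:300,250:410],None,fx=2.5,fy=2.5,interpolation=3); big[270:270+y.shape[0],:400]=y
y=cv2.resize(si[150:280,280:435],None,fx=2.5,fy=2.5,interpolation=3); big[270:270+y.shape[0],405:405+y.shape[1]]=y
cv2.imwrite('pics/m4.png',big[:,:,::-1]); np.savez('w4.npz',R=p['R'],t=p['t'],f=p['fx'],cx=p['cx'],cy=p['cy'],k1=p['k1'])
```

```text
t 5.25 pos [ 561.6 -203.7   58.7] yaw -4.37 q6 -0.29 gap 0.517 F [-0.  -0.1  0.3] T [-0.02  0.05  0.05] -> row [-0.13  0.   -0.13] twist 0.2 dist 2
```

View pics/m4.png

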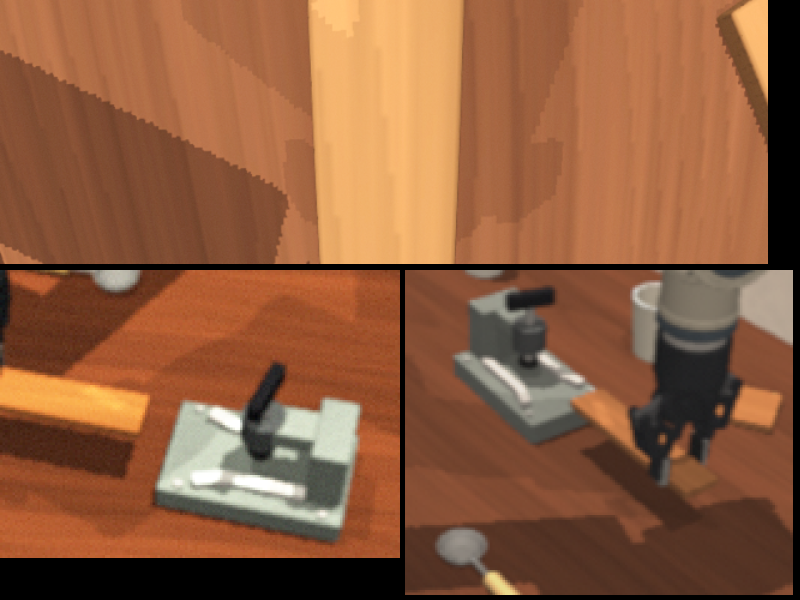

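Run:
```python
from h import *
from scipy.optimize import least_squares
p=camera_params('scene');q=camera_params('side')
J=np.array([[-55,-90,30],[55,-90,30],[55,90,30],[55,-90,0],[55,90,0],[-35,50,105],[35,50,105]],float)
uv=np.array([[498,153],[460,285],[722,333],[462,303],[715,353],[697,150],[680,234]])/3.6+[185,195]
J2=np.array([[-55,90,30],[-55,-90,30],[55,-90,30]],float); uv2=(np.array([[455,357],[530,429],[596,388]])-[405,270])/2.5+[280,150]
def W(J,v):
    c,s=np.cos(v[2]),np.sin(v[2]); return J@np.array([[c,s,0],[-s,c,0],[0,0,1]])+[v[0],v[1],0]
f=lambda v:np.r_[(w2px(p,W(J,v))-uv).ravel(),(w2px(q,W(J2,v))-uv2).ravel()]
r=least_squares(f,[600,50,-0.1],loss='soft_l1'); print(r.x,np.degrees(r.x[2])); print(f(r.x).reshape(-1,2).round(1).tolist())
# plaque tilt: front corners predicted for several front heights
c,s=np.cos(np.radians(-4.4)),np.sin(np.radians(-4.4))
F=lambda x,y,z:[561.6+c*x-s*y,-203.7+s*x+c*y,z]
for z in (66,71,76): print(z,w2px(p,[F(-23,162.4,z),F(23,162.4,z)]).round(1).tolist())
print('seen',[309.2,235.4],[305.2,246.6])
# side: near-end / far-end lower-left edge bottoms
for z in (54,59,64): print(z,'side frontleft, back right top', (w2px(q,[F(-23,162.4,z+12),F(-23,-37,z+12),F(23,-37,z+12)])-[280,150])*2.5+[405,270])
```

```text
[ 5.83164489e+02  7.18370984e+01 -8.54430791e-02] -4.895527822334493
[[-0.4, -0.6], [-0.7, -1.6], [1.0, 0.5], [-1.2, 0.2], [1.6, 1.6], [0.5, -1.0], [0.1, -0.5], [-1.0, -1.0], [0.7, -1.5], [4.4, 3.6]]
66 [[310.2, 236.4], [305.5, 251.4]]
71 [[310.2, 235.1], [305.5, 250.1]]
76 [[310.2, 233.9], [305.5, 248.9]]
seen [309.2, 235.4] [305.2, 246.6]
54 side frontleft, back right top [[568.13688658 401.5027662 ]
 [682.86683855 495.4325531 ]
 [716.31969518 480.2859592 ]]
59 side frontleft, back right top [[568.34103777 397.91010002]
 [683.37523698 491.64838318]
 [716.89788802 476.53482622]]
64 side frontleft, back right top [[568.54603276 394.30184099]
 [683.88598279 487.84566663]
 [717.47868913 472.7656861 ]]
```

Run:
```python
from h import *
plan(566.3,-135,38,-4.7)
```

```text
t 5.4 pos [ 561.7 -205.7   59.2] yaw -4.54 q6 -0.29 gap 0.522 F [ 1.3  0.3 -0.4] T [-0.03  0.01 -0.06] -> row [ 7.09 -0.11  2.11] twist 0.2 dist 74
```

>>> {"api": "move_arm", "payload": {"targets": "2 -0.1 1 0.2 4;4 -0.1 2.1 0.2 4;6 -0.1 2.1 0.2 4;7.1 -0.1 2.1 0.2 4;7.1 -0.1 2.1 0.2 4"}}

```text
time_s: 5.82
eef_pos: [566.2, -133.9, 37.9]
ee_rot: [0.0, 0.735, 0.678, -0.001]
force: [0.2, -0.5, -0.8]
finger_gap: 0.515
```

>>> {"api": "move_arm", "payload": {"targets": "0 0 0.2 0 4;0 0 0.3 0 4;0 0 0.3 0 4"}}

```text
time_s: 6.07
eef_pos: [566.3, -135.0, 34.9]
ee_rot: [0.0, 0.736, 0.677, -0.001]
force: [0.3, -1.0, -1.0]
finger_gap: 0.522
```

Run:
```python
from h import *
plan(566.3,-135,32,-4.7)
ims=read_camera('scene'); si=read_camera('side')
big=np.zeros((560,800,3),np.uint8)
y=cv2.resize(ims[200:300,270:405],None,fx=5.9,fy=5.6,interpolation=3)[:560,:796]
big[:y.shape[0],:y.shape[1]]=y
cv2.imwrite('pics/m5.png',big[:,:,::-1]); cv2.imwrite('pics/sd5.png',si[:,:,::-1])
```

```text
t 6.07 pos [ 566.3 -135.    34.9] yaw -4.73 q6 -0.17 gap 0.522 F [ 0.3 -1.  -1. ] T [-0.   -0.    0.03] -> row [-0.   -0.    0.29] twist -0.0 dist 3
```

View pics/m5.png

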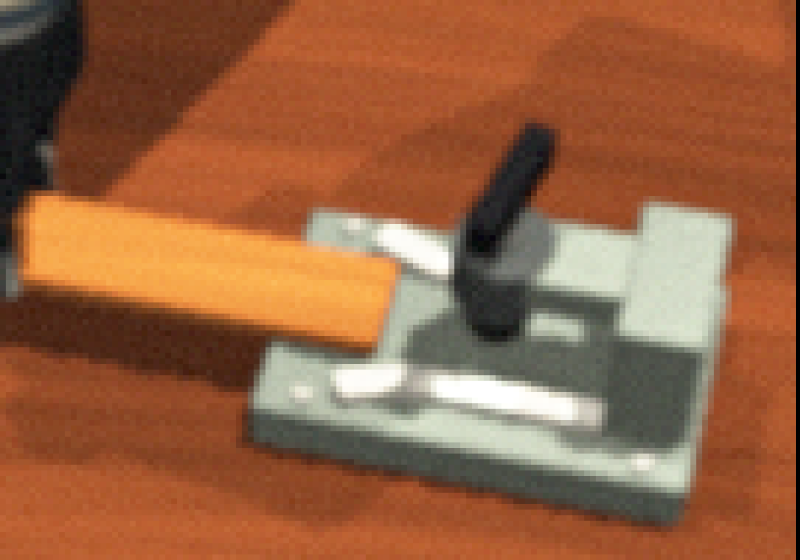

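The plaque's front end is in the mouth, at (400,265) and (385,345), roughly centred between the flares. Now I lower it until it touches.

>>> {"api": "move_arm", "payload": {"targets": "0 0 0.1 0 4;0 0 0.2 0 4;0 0 0.2 0 4"}}

```text
time_s: 6.42
eef_pos: [566.2, -135.1, 32.8]
ee_rot: [0.0, 0.736, 0.677, -0.001]
force: [-0.3, -0.2, -1.8]
finger_gap: 0.524
```

>>> {"api": "move_arm", "payload": {"targets": "0 0 0.1 0 4;0 0 0.1 0 4"}}

```text
time_s: 6.58
eef_pos: [566.1, -135.2, 31.6]
ee_rot: [0.0, 0.736, 0.677, -0.001]
force: [0.5, -0.4, -1.3]
finger_gap: 0.52
```

>>> {"api": "move_arm", "payload": {"targets": "0 0 0.1 0 4;0 0 0.1 0 4"}}

```text
time_s: 6.75
eef_pos: [565.9, -135.1, 30.5]
ee_rot: [0.0, 0.736, 0.677, -0.001]
force: [-1.2, 0.0, -0.8]
finger_gap: 0.52
```

>>> {"api": "move_arm", "payload": {"targets": "0.8 0 0 0 4;1.6 0 0 0 4;2.4 0 0 0 4;3 0 0 0 4;3 0 0 0 4"}}

```text
time_s: 7.17
eef_pos: [568.5, -103.6, 30.4]
ee_rot: [0.0, 0.735, 0.678, -0.001]
force: [0.3, -0.2, -1.6]
finger_gap: 0.517
```

```bash
python3 -c "
from h import *
plan(574.1,-40.3,30.5,-4.7)"
```

```text
t 7.17 pos [ 568.5 -103.6   30.4] yaw -4.66 q6 -0.12 gap 0.517 F [ 0.3 -0.2 -1.6] T [-0.04 -0.02  0.01] -> row [ 6.35  0.05 -0.02] twist 0.0 dist 64
```

>>> {"api": "move_arm", "payload": {"targets": "0.5 0 0 0 4;1 0 0 0 4;1.5 0 0 0 4;2 0 0 0 4;2 0 0 0 4"}}

```text
time_s: 7.58
eef_pos: [570.1, -82.7, 30.4]
ee_rot: [-0.0, 0.735, 0.678, -0.001]
force: [-0.1, -0.2, -1.0]
finger_gap: 0.515
```

>>> {"api": "move_arm", "payload": {"targets": "0.6 0 0 0 4;1.2 0 0 0 4;1.8 0 0 0 4;2.4 0 0 0 4;2.4 0 0 0 4"}}

```text
time_s: 8.0
eef_pos: [572.1, -57.7, 30.3]
ee_rot: [-0.0, 0.735, 0.678, -0.001]
force: [-0.3, -0.4, -1.3]
finger_gap: 0.523
```

```bash
python3 -c "
from h import *
plan(574.1,-40.3,30.5,-4.7)"
```

```text
t 8.0 pos [572.1 -57.7  30.3] yaw -4.57 q6 -0.04 gap 0.523 F [-0.3 -0.4 -1.3] T [-0.06  0.04 -0.06] -> row [ 1.75  0.06 -0.02] twist 0.1 dist 17
```

>>> {"api": "move_arm", "payload": {"targets": "0.4 0 0 0 4;0.8 0 0 0 4;1.2 0 0 0 4;1.4 0 0 0 4;1.4 0 0 0 4"}}

```text
time_s: 8.42
eef_pos: [573.2, -43.2, 30.3]
ee_rot: [-0.0, 0.735, 0.679, -0.001]
force: [-0.2, 0.1, -1.5]
finger_gap: 0.52
```

>>> {"api": "move_arm", "payload": {"targets": "0.2 0 0 0 4;0.2 0 0 0 4"}}

```text
time_s: 8.58
eef_pos: [573.4, -41.0, 30.3]
ee_rot: [-0.0, 0.735, 0.679, -0.001]
force: [0.2, 0.3, -0.1]
finger_gap: 0.519
```

>>> {"api": "move_arm", "payload": {"targets": "0.2 0 0 0 4;0.2 0 0 0 4"}}

```text
time_s: 8.75
eef_pos: [573.4, -40.3, 30.3]
ee_rot: [0.0, 0.734, 0.679, -0.001]
force: [-0.6, -8.2, 0.6]
finger_gap: 0.525
```

Contact with the post is where I predicted it. Next I press it in a little, set it down on the bed and release.

>>> {"api": "move_arm", "payload": {"targets": "0.1 0 0.05 0 4;0.1 0 0.05 0 4"}}

```text
time_s: 8.92
eef_pos: [573.4, -40.3, 29.8]
ee_rot: [0.001, 0.735, 0.679, -0.002]
force: [-1.1, -6.9, 1.4]
finger_gap: 0.516
```

>>> {"api": "move_arm", "payload": {"targets": "0 0 0.1 0 4;0 0 0.1 0 4"}}

```text
time_s: 9.08
eef_pos: [573.5, -40.5, 29.4]
ee_rot: [0.001, 0.735, 0.678, -0.002]
force: [-2.1, -0.8, 8.1]
finger_gap: 0.518
```

>>> {"api": "move_arm", "payload": {"targets": "0 0 0 0 6;0 0 0 0 6.5;0 0 0 0 6.5;0 0 0 0 6.5;0 0 -1 0 6.5;0 0 -4 0 6.5;-1 0 -7 0 6.5;-1 0 -7 0 6.5"}}

```text
time_s: 9.75
eef_pos: [576.2, -51.4, 105.0]
ee_rot: [0.004, 0.735, 0.678, 0.001]
force: [1.5, -0.0, 0.9]
finger_gap: 0.764
```

Run:
```python
from h import *
plan(583.3,71.7,200,73)
im=read_camera('wrist');p=camera_params('wrist')
ims=read_camera('scene'); s=camera_params('scene')
big=np.zeros((600,800,3),np.uint8); big[:400,:640]=im
y=cv2.resize(ims[205:300,290:405],None,fx=4,fy=4,interpolation=3); big[220:600,340:800]=y
cv2.imwrite('pics/m6.png',big[:,:,::-1])
def W(J,v=(583.3,71.7,-.082)):
    c,s=np.cos(v[2]),np.sin(v[2]); return np.array(J,float)@np.array([[c,s,0],[-s,c,0],[0,0,1]])+[v[0],v[1],0]
print('expected plaque near corners/ wrist', w2px(p,W([[-23,-150,42],[23,-150,42]])).round(0).tolist())
print('scene crop',((w2px(s,W([[-23,-150,42],[23,-150,42],[0,0,139]]))-[290,205])*4+[340,220]).round(0).tolist())
```

```text
t 9.75 pos [576.2 -51.4 105. ] yaw -4.57 q6 -0.02 gap 0.764 F [ 1.5 -0.   0.9] T [ 0.02 -0.02  0.  ] -> row [12.29 -0.21 -9.55] twist -77.6 dist 156
expected plaque near corners/ wrist [[283.0, 255.0], [353.0, 255.0]]
scene crop [[365.0, 358.0], [345.0, 417.0], [605.0, 337.0]]
```

View pics/m6.png

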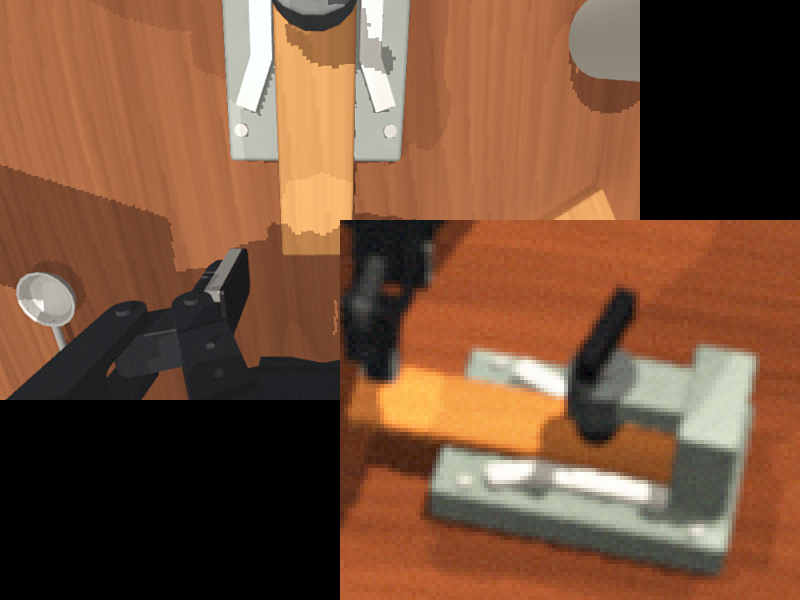

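The plaque's near end is at wrist row 255, columns 281–355. Expected for home was row 255, columns 283–353, so it is home. Now to the handle: first up, then over while turning.

>>> {"api": "move_arm", "payload": {"targets": "0 0 -4 -7 6.5;0 0 -8 -14 6.5;0 0 -10.5 -21 6.5;2 0 -10.5 -28 6.5;4 -0.1 -10.5 -35 6.5;6 -0.1 -10.5 -42 6.5;8 -0.2 -10.5 -49 6.5;10 -0.2 -10.5 -56 6.5;12.3 -0.2 -10.5 -63 6.5;12.3 -0.2 -10.5 -70 6.5"}}

```text
time_s: 10.68
eef_pos: [581.0, 75.9, 204.8]
ee_rot: [0.0, 0.209, 0.978, -0.001]
force: [-0.7, 0.4, 0.5]
finger_gap: 0.761
```

>>> {"api": "move_arm", "payload": {"targets": "0 0 0 -7.5 6;0 0 0 -7.5 6;0 0 0 -7.5 6"}}

```text
time_s: 10.93
eef_pos: [580.3, 76.1, 203.8]
ee_rot: [-0.001, 0.145, 0.989, -0.002]
force: [0.1, -0.4, 0.5]
finger_gap: 0.703
```

Run:
```python
from h import *
plan(583.3,71.7,120,73)
im=read_camera('wrist');p=camera_params('wrist')
cv2.imwrite('pics/w7.png',im[:,:,::-1])
print(w2px(p,[[583.3,71.7,150],[583.3,71.7,106]]).round(1).tolist())
np.savez('w7.npz',**p)
```

```text
t 10.93 pos [580.3  76.1 203.8] yaw 73.27 q6 -1.17 gap 0.703 F [ 0.1 -0.4  0.5] T [0.02 0.01 0.03] -> row [-0.42 -0.31  8.38] twist 0.3 dist 84
[[317.7, 225.7], [318.7, 204.5]]
```

View pics/w7.png

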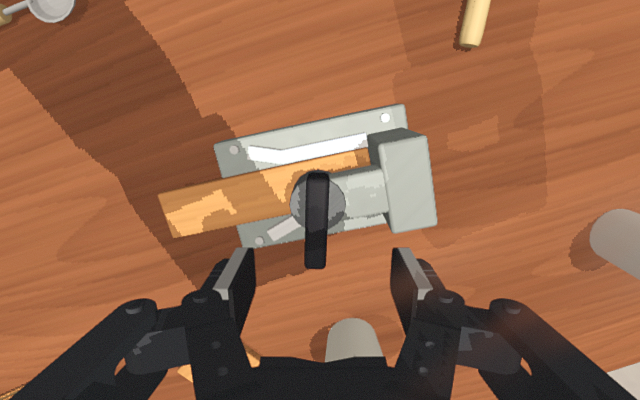

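The bar runs from (318,175) to (315,266), with its centre near (317,222). Predicted was (318,226).

Run:
```python
from h import *
p=dict(np.load('w7.npz'))
e=px2w(p,[[318,177],[315.5,265]],150); d=e[1]-e[0]; print(e,e.mean(0),np.linalg.norm(d),np.degrees(np.arctan2(d[1],d[0])))
h=px2w(p,[[318,201]],106); print('head',h)
plan(583.3,71.7,120,np.degrees(np.arctan2(d[1],d[0]))+90)
```

```text
[[554.24959997  80.76764689 150.        ]
 [608.31939216  62.57315378 150.        ]] [581.28449607  71.67040033 150.        ] 57.048943959937105 -18.59809402009884
head [[580.59398168  71.95331194 106.        ]]
t 10.98 pos [580.5  75.9 204.1] yaw 73.19 q6 -1.16 gap 0.703 F [-0.5 -0.2 -0.8] T [-0.01 -0.06 -0.01] -> row [-0.39 -0.29  8.41] twist 1.8 dist 84
```

>>> {"api": "move_arm", "payload": {"targets": "-0.3 -0.35 3 1.2 6;-0.3 -0.35 6 1.2 6;-0.3 -0.35 7 1.2 6;-0.3 -0.35 7.8 1.2 6;-0.3 -0.35 8.2 1.2 6;-0.3 -0.35 8.2 1.2 6"}}

```text
time_s: 11.48
eef_pos: [582.3, 71.3, 122.0]
ee_rot: [-0.001, 0.157, 0.988, -0.002]
force: [0.2, -0.2, 0.2]
finger_gap: 0.7
```

```bash
python3 -c "
from h import *
plan(582.2,71.8,122,72)"
```

```text
t 11.48 pos [582.3  71.3 122. ] yaw 71.94 q6 -1.15 gap 0.7 F [ 0.2 -0.2  0.2] T [-0.08 -0.    0.03] -> row [ 0.03  0.04 -0.  ] twist -0.1 dist 1
```

>>> {"api": "move_arm", "payload": {"targets": "0 0 0 0 1;0 0 0 0 1;0 0 0 0 1;0 0 0 0 1;0 0 0 0 1;0 0 0 0 1;0 0 0 0 1;0 0 0 0 1;0 0 0 0 1;0 0 0 0 1", "squeeze": 60}}

```text
time_s: 12.32
eef_pos: [582.8, 71.0, 123.1]
ee_rot: [0.0, 0.157, 0.988, -0.002]
force: [-2.0, -2.5, 5.2]
finger_gap: 0.154
```

```bash
python3 -c "
from h import *
plan(582.2,71.8,122,72)"
```

```text
t 12.32 pos [582.8  71.  123.1] yaw 71.93 q6 -1.15 gap 0.154 F [-2.  -2.5  5.2] T [-0.25  0.24 -0.  ] -> row [0.08 0.06 0.11] twist -0.1 dist 1
```

>>> {"api": "move_arm", "payload": {"targets": "0 0 0 3 1;0 0 0 6 1;0 0 0 6 1"}}

```text
time_s: 12.57
eef_pos: [582.7, 70.9, 123.1]
ee_rot: [0.0, 0.209, 0.978, -0.002]
force: [-0.4, -0.9, -0.5]
finger_gap: 0.149
```

```bash
python3 -c "
from h import *
plan(582.2,71.8,122,72)"
```

```text
t 12.57 pos [582.7  70.9 123.1] yaw 65.82 q6 -1.04 gap 0.149 F [-0.4 -0.9 -0.5] T [-0.05 -0.03 -0.13] -> row [0.08 0.06 0.11] twist -6.2 dist 2
```

>>> {"api": "move_arm", "payload": {"targets": "0 0 0 3 1;0 0 0 6 1"}}

```text
time_s: 12.73
eef_pos: [582.7, 70.9, 123.1]
ee_rot: [0.0, 0.261, 0.965, -0.002]
force: [-0.4, -0.1, -2.1]
finger_gap: 0.15
```

```bash
python3 -c "
from h import *
plan(582.2,71.8,122,72)"
```

```text
t 12.73 pos [582.7  70.9 123.1] yaw 59.8 q6 -0.94 gap 0.15 F [-0.4 -0.1 -2.1] T [ 0.02 -0.04  0.23] -> row [0.09 0.05 0.11] twist -12.2 dist 2
```

>>> {"api": "move_arm", "payload": {"targets": "0 0 0 3 1;0 0 0 6 1"}}

```text
time_s: 12.9
eef_pos: [582.7, 70.9, 123.2]
ee_rot: [0.001, 0.311, 0.95, -0.002]
force: [0.1, -0.9, -2.3]
finger_gap: 0.152
```

```bash
python3 -c "
from h import *
plan(582.2,71.8,122,72)"
```

```text
t 12.9 pos [582.7  70.9 123.2] yaw 53.77 q6 -0.83 gap 0.152 F [ 0.1 -0.9 -2.3] T [-0.   -0.04  0.17] -> row [0.1  0.04 0.12] twist -18.2 dist 2
```

>>> {"api": "move_arm", "payload": {"targets": "0 0 0 3 1;0 0 0 6 1"}}

```text
time_s: 13.07
eef_pos: [582.7, 70.8, 123.1]
ee_rot: [0.001, 0.36, 0.933, -0.002]
force: [1.3, -1.0, -2.5]
finger_gap: 0.152
```

```bash
python3 -c "
from h import *
plan(582.2,71.8,122,72)"
```

```text
t 13.07 pos [582.7  70.8 123.1] yaw 47.74 q6 -0.73 gap 0.152 F [ 1.3 -1.  -2.5] T [-0.02 -0.06  0.19] -> row [0.1  0.04 0.11] twist -24.3 dist 2
```

>>> {"api": "move_arm", "payload": {"targets": "0 0 0 3 1;0 0 0 6 1"}}

```text
time_s: 13.23
eef_pos: [582.7, 70.8, 123.2]
ee_rot: [0.001, 0.409, 0.913, -0.002]
force: [0.4, -1.5, -2.0]
finger_gap: 0.15
```

```bash
python3 -c "
from h import *
plan(582.2,71.8,122,72)"
```

```text
t 13.23 pos [582.7  70.8 123.2] yaw 41.72 q6 -0.62 gap 0.15 F [ 0.4 -1.5 -2. ] T [-0.   -0.03  0.19] -> row [0.1  0.03 0.11] twist -30.3 dist 2
```

>>> {"api": "move_arm", "payload": {"targets": "0 0 0 3 1;0 0 0 6 1"}}

```text
time_s: 13.4
eef_pos: [582.7, 70.8, 123.2]
ee_rot: [0.001, 0.456, 0.89, -0.002]
force: [0.5, -1.4, -2.4]
finger_gap: 0.151
```

```bash
python3 -c "
from h import *
plan(582.2,71.8,122,72)"
```

```text
t 13.4 pos [582.7  70.8 123.2] yaw 35.7 q6 -0.52 gap 0.151 F [ 0.5 -1.4 -2.4] T [-0.   -0.1   0.26] -> row [0.11 0.02 0.12] twist -36.3 dist 2
```

The torque is rising, so I take smaller steps.

>>> {"api": "move_arm", "payload": {"targets": "0 0 0 1.5 1;0 0 0 3 1"}}

```text
time_s: 13.57
eef_pos: [582.6, 70.8, 123.2]
ee_rot: [0.001, 0.479, 0.878, -0.002]
force: [0.4, -1.3, -2.1]
finger_gap: 0.152
```

```bash
python3 -c "
from h import *
plan(582.2,71.8,122,72)"
```

```text
t 13.57 pos [582.6  70.8 123.2] yaw 32.74 q6 -0.47 gap 0.152 F [ 0.4 -1.3 -2.1] T [ 0.07 -0.03  0.27] -> row [0.1  0.02 0.12] twist -39.3 dist 2
```

>>> {"api": "move_arm", "payload": {"targets": "0 0 0 1.5 1;0 0 0 3 1"}}

```text
time_s: 13.73
eef_pos: [582.6, 70.8, 123.2]
ee_rot: [0.001, 0.502, 0.865, -0.002]
force: [-0.4, -0.9, -2.8]
finger_gap: 0.152
```

```bash
python3 -c "
from h import *
plan(582.2,71.8,122,72)"
```

```text
t 13.73 pos [582.6  70.8 123.2] yaw 29.8 q6 -0.41 gap 0.152 F [-0.4 -0.9 -2.8] T [ 0.03 -0.04  0.18] -> row [0.11 0.01 0.12] twist -42.2 dist 2
```

>>> {"api": "move_arm", "payload": {"targets": "0 0 0 2 1;0 0 0 4 1"}}

```text
time_s: 13.9
eef_pos: [582.7, 70.8, 123.2]
ee_rot: [0.001, 0.531, 0.847, -0.002]
force: [0.3, 0.1, -2.1]
finger_gap: 0.152
```

```bash
python3 -c "
from h import *
plan(582.2,71.8,122,72)"
```

```text
t 13.9 pos [582.7  70.8 123.2] yaw 25.85 q6 -0.34 gap 0.152 F [ 0.3  0.1 -2.1] T [0.07 0.   0.3 ] -> row [0.11 0.   0.12] twist -46.2 dist 2
```

>>> {"api": "move_arm", "payload": {"targets": "0 0 0 2 1;0 0 0 4 1"}}

```text
time_s: 14.07
eef_pos: [582.6, 70.8, 123.2]
ee_rot: [0.001, 0.56, 0.829, -0.002]
force: [0.2, -1.1, -1.6]
finger_gap: 0.155
```

```bash
python3 -c "
from h import *
plan(582.2,71.8,122,72)"
```

```text
t 14.07 pos [582.6  70.8 123.2] yaw 21.89 q6 -0.28 gap 0.155 F [ 0.2 -1.1 -1.6] T [ 0.09 -0.03  0.4 ] -> row [ 0.11 -0.    0.12] twist -50.1 dist 2
```

```bash
cat > rest.py <<'E'
from h import *
T=[]
for i in range(8): read_camera('side'); T.append(arm.get_obs()['torque'][2])
print(np.round(T,2),'mean',np.mean(T[2:]).round(3)); plan(582.2,71.8,122,72)
E
python3 rest.py
```

```text
[0.16 0.04 0.05 0.09 0.08 0.06 0.1  0.18] mean 0.092
t 14.47 pos [582.6  70.8 123.2] yaw 21.89 q6 -0.28 gap 0.15 F [ 0.1 -0.6 -1.7] T [ 0.07 -0.05  0.18] -> row [0.11 0.   0.12] twist -50.1 dist 2
```

>>> {"api": "move_arm", "payload": {"targets": "0 0 0 1.5 1;0 0 0 3 1"}}

```text
time_s: 14.63
eef_pos: [582.6, 70.8, 123.2]
ee_rot: [0.001, 0.581, 0.814, -0.002]
force: [0.5, -0.1, -1.9]
finger_gap: 0.152
```

```bash
python3 rest.py
```

```text
[0.4  0.36 0.35 0.38 0.41 0.42 0.41 0.39] mean 0.395
t 15.03 pos [582.6  70.8 123.1] yaw 18.93 q6 -0.22 gap 0.151 F [ 0.7 -1.5 -2.1] T [ 0.06 -0.06  0.39] -> row [ 0.11 -0.    0.11] twist -53.1 dist 2
```

>>> {"api": "move_arm", "payload": {"targets": "0 0 0 1.5 1;0 0 0 3 1"}}

```text
time_s: 15.2
eef_pos: [582.6, 70.8, 123.2]
ee_rot: [0.001, 0.603, 0.798, -0.002]
force: [1.5, -1.5, -2.0]
finger_gap: 0.152
```

```bash
python3 rest.py
```

```text
[0.31 0.32 0.4  0.42 0.37 0.35 0.34 0.37] mean 0.375
t 15.6 pos [582.6  70.8 123.2] yaw 15.95 q6 -0.17 gap 0.152 F [ 0.1 -1.  -2.7] T [ 0.02 -0.02  0.37] -> row [ 0.11 -0.01  0.12] twist -56.1 dist 2
```

The torque at rest is 0.375–0.395 N m at two positions 3° apart, so the handle is in the click. I stop here, let go and back off upward.

>>> {"api": "move_arm", "payload": {"targets": "0 0 0 0 3;0 0 0 0 5;0 0 0 0 6;0 0 0 0 6;0 0 0 0 6;0 0 -1 0 6;0 0 -4 0 6;0 0 -8 0 6;0 0 -10 0 6;0 0 -10 0 6"}}

```text
time_s: 16.43
eef_pos: [585.8, 71.6, 229.4]
ee_rot: [0.005, 0.602, 0.798, 0.002]
force: [0.9, 0.1, 0.4]
finger_gap: 0.704
```

Run:
```python
from h import *
plan(583.3,71.7,120,73)
im=read_camera('wrist');p=camera_params('wrist'); ims=read_camera('scene')
big=np.zeros((600,800,3),np.uint8); big[:400,:640]=im
y=cv2.resize(ims[140:370,150:560],None,fx=1.1,fy=1.1,interpolation=3); big[600-y.shape[0]:,800-y.shape[1]:]=y
cv2.imwrite('pics/m8.png',big[:,:,::-1])
def W(J,v=(582.6,71.3,-.082)):
    c,s=np.cos(v[2]),np.sin(v[2]); return np.array(J,float)@np.array([[c,s,0],[-s,c,0],[0,0,1]])+[v[0],v[1],0]
print(w2px(p,W([[-23,-150,42],[23,-150,42]])).round(0).tolist())
a=cv2.imread('pics/scene0.png')[:,:,::-1]; d=cv2.absdiff(np.ascontiguousarray(a),ims).max(2)
for n,(u,v) in dict(short=(262,325),cup=(333,330),jar=(181,293),brush=(438,226)).items(): print(n,d[v-22:v+22,u-22:u+22].mean().round(1))
```

```text
t 16.43 pos [585.8  71.6 229.4] yaw 15.95 q6 -0.17 gap 0.704 F [0.9 0.1 0.4] T [ 0.02  0.02 -0.  ] -> row [ 0.14 -0.33 10.93] twist -57.1 dist 109
[[251.0, 292.0], [291.0, 305.0]]
short 9.8
cup 9.4
jar 8.8
brush 28.8
```

View pics/m8.png

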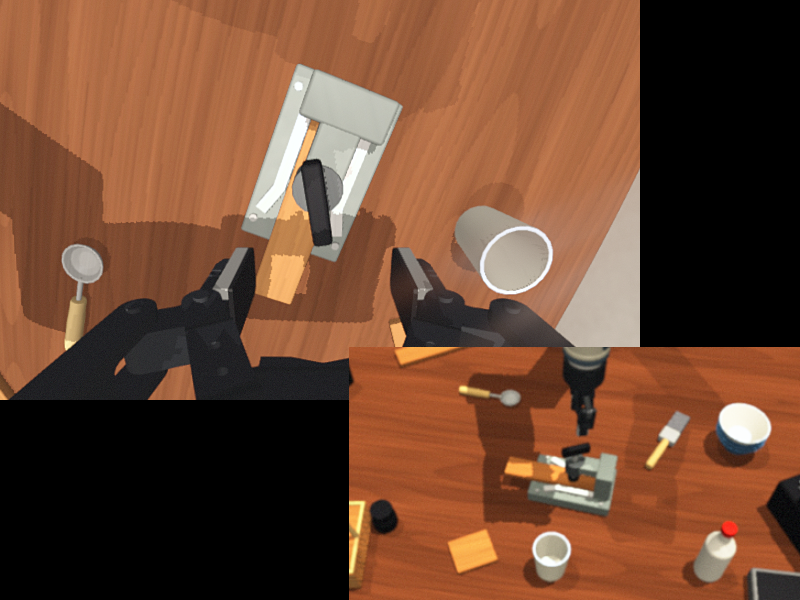

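The plaque's near end is at (256,293)–(290,304), against a predicted home position of (251,292)–(291,305). It is still home and clamped, the gripper is clear, and the bystanders have not been touched.

```bash
python3 -c "
from station import *
print(hand_in())"
```

```text
the job is handed in; nothing more can be done
None
```

The plaque is clamped in the jig, home against the post, and the job is handed in after about 16.5 s of the 69 s allowed. `hand_in` gives no verdict.

- **Plaque:** I chose the smaller long plaque, which measured about 198 x 45 mm. I slid it under the foot until it met the post with about 8 N, within about 1 mm of where I predicted. I then set it on the bed and released it.
- **Clamping:** I turned the handle clockwise about 56° in all. The torque at rest went from 0.09 N m to 0.395, then 0.375 N m 3° further on. That is the click, so I stopped there and let go. The torque reading is noisy by about ±0.05 N m.
- **Last checks:** The final wrist picture shows the plaque's near end within about 5 pixels of the predicted home position. The tool force is about zero, so the gripper is clear.
- **Bystanders:** The short plaque, cup and jar differ little from the first picture. The brush area differed more (28.8 against 9 to 10). I put that down to the arm's shadow in the first picture; the brush looks unmoved in the last one.
- **Not checked:** I could not measure the clamping force on the plaque directly. I inferred it from the click torque.

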